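# Give the spindle clamp its own cap back and latch it

### The job

The paper-roll spindle clamp has been closed with the wrong cap, which rides up on the lugs. Lift that cap off and set it down gently and upright on the bench clear of the clamp, then gently seat the clamp's own cap - of the two lying on the bench, the one whose notches match the lugs - fully home with its horns at the latch end. Hook the latch's T-bar behind the horns and press the red lever right down; leave the spare cap and the things around alone.

Things in the scene. Friction and masses are not known exactly. Their poses are not given: they have to be found in the camera images.
- clamp_base: blue lower half of the clamp, fixed to the bench: foot 200 (x) x 90 (y) x 12 mm, body 164 x 60 mm up to the parting face at z 70 mm. Origin: centre of its underside; z up; the latch is at its -x end. A steel spindle (diameter 36 mm, 104 mm long, along y, axis at z 70 mm, end discs of diameter 52 mm) lies in it.
- clamp_seat (a point): middle of the lower half's parting face (base x 0, y 0, z 70 mm), where a home cap has its origin, axes alike, 2 mm play each way. Four steel lugs stand 14 mm above the face: 12 mm wide in x, from 20 to 29.5 mm either side of y = 0, two at x = -70 mm and two at x = +34 mm. A wrong cap stands level on the lugs, its underside 14 mm above this point.
- cap_far_near: blue cap with black rib, about 0.35 kg, origin at the centre of the underside, build and size as described at keeper_seat and rib_top, but with its four notches (16 mm wide in x, 12 mm deep from both long edges, open top to bottom) at x = -70 mm (the horns' end) and +34 mm. Starts upright on the bench beside the clamp.
- cap_near_mid: blue cap with black rib, about 0.35 kg, origin at the centre of the underside, build and size as described at keeper_seat and rib_top, but with its four notches (16 mm wide in x, 12 mm deep from both long edges, open top to bottom) at x = -34 mm (the horns' end) and +52 mm. Starts upright on the bench beside the clamp.
- cap_mid_mid: blue cap with black rib, about 0.35 kg, origin at the centre of the underside, build and size as described at keeper_seat and rib_top, but with its four notches (16 mm wide in x, 12 mm deep from both long edges, open top to bottom) at x = -52 mm (the horns' end) and +52 mm. At the start it stands on the lugs of the clamp, its axes along the clamp's.
- rib_top (a point): on cap_far_near: middle of the top of the black grip rib, 66 mm above the underside. All three caps are built alike: 164 (x) x 60 (y) x 66 (z) mm, flange 24 mm thick, a bridge 64 mm long in the middle up to z 36 mm, on it the rib, 44 (x) x 22 (y) x 30 mm high, to be gripped across y.
- keeper_seat (a point): on cap_far_near: where the drawn T-bar lies, at x -57.5, y 0, z 29 mm of the cap. Every cap has two steel keeper horns near its -x end: tops at z 39 mm, inner faces at x -62.5 mm, from 10 to 20 mm either side of y = 0; the flange between horns and bridge (x -62 to -32 mm, top at z 24 mm) is free for the bar; between the horns an 18 mm slot lets the strap down.
- lever (a joint): red latch lever, hinged about the base's y axis at base x -104, z 74 mm. 0: fully down (a stop), handle pointing to base -x, 30 deg below level; grows as it is raised: the handle's elevation is value - 0.524 rad. Stiff, stays where left; pressing it down takes up to about 10 N near the tip; past dead centre a spring in the strap keeps it down. Starts well raised.
- lever_tip (a point): middle of the red lever's free end, 70 mm from the hinge, in mid thickness; the handle is 30 mm wide, 8 mm thick and red over its last 50 mm
- hook_bar (a point): middle of the latch's T-bar (steel, diameter 9, 44 mm long, along base y) on a strap 13 mm wide and 68 mm long that swings freely about a pin on the lever, 20 mm from the lever's hinge, 0.175 rad below the handle's line. At first it is folded back, nearly upright. Swung over to base +x, lever still up, the bar lies on the flange between bridge and horns, strap between the horns.
- hook_tab (a point): red finger tab on the T-bar, 18 mm wide along y, 8 mm thick, reaching 34 mm from the bar's centre at right angles to the strap; this point is 22 mm from the bar's centre. Pinch it across its 18 mm. Folded back it points about level to base -x; with the bar laid on the cap it points up.
- bench_mark (a point): an unmarked point of the bench top at x 0.50, y 0.30 m, in the middle of the work. Beware: a black square gantry post (78 mm wide, from the floor to far above the arm, a power box on its right side at z 0.55 to 0.75 m) stands fixed between robot and bench with its axis at x 0.345, y 0.02 m. All the work lies to its left: an arm that starts on its right must fold back and turn past it.
- bottle: water bottle 58 x 58 x 185 mm, bystander; origin at the underside
- carton: brown packed carton 69 x 128 x 120 mm, bystander; origin at the underside
- brown_tape: roll of brown tape 110 x 108 x 48 mm lying flat, bystander; origin at the underside

How it is judged:
On the way, in this order (a step that is already met when the one before it is completed fails the run):
1. the wrong cap stands upright on the bench, clear of the clamp (height (world z) of cap_mid_mid below 0.006 m and angle between cap_mid_mid's own z axis and vertical below 0.1 rad and horizontal distance between cap_mid_mid and clamp_base above 0.14 m and linear speed of cap_mid_mid below 0.03 m/s), for 0.2 s.
2. the clamp's own cap is fully home on the lower half, horns at the latch end (x of cap_far_near in the frame of clamp_base between -0.005 and 0.005 m and y of cap_far_near in the frame of clamp_base between -0.005 and 0.005 m and z of cap_far_near in the frame of clamp_base between 0.066 and 0.0725 m and angle between cap_far_near's own z axis and vertical below 0.05 rad and x of keeper_seat in the frame of clamp_base below -0.05 m and linear speed of cap_far_near below 0.03 m/s), for 0.2 s.
3. the T-bar lies behind the cap's horns, the lever still up (x of hook_bar in the frame of cap_far_near between -0.0605 and -0.025 m and z of hook_bar in the frame of cap_far_near between 0.02 and 0.036 m and value of joint lever above 0.6 rad), for 0.2 s.
At the end, for the whole second after the job is handed in: The own cap is home (within 5 mm in x and y, under 2.5 mm proud, tilt under 0.05 rad, horns at the latch end), T-bar behind its horns, lever within 0.1 rad of fully down; the wrong cap stands upright on the bench over 140 mm from the clamp's centre; all released and at rest (all of step 1 and all of step 2 and x of hook_bar in the frame of cap_far_near between -0.0605 and -0.025 m and z of hook_bar in the frame of cap_far_near between 0.02 and 0.036 m and value of joint lever below 0.1 rad and velocity of joint lever below 0.05 rad/s); the robot touches nothing.
It fails at once if the wrong cap is dropped or thrown onto the bench (height (world z) of cap_mid_mid below 0.03 m and linear speed of cap_mid_mid above 0.5 m/s).
It fails at once if the own cap is dropped onto the lower half (horizontal distance between cap_far_near and clamp_base below 0.03 m and z of cap_far_near in the frame of clamp_base below 0.09 m and linear speed of cap_far_near above 0.5 m/s).
It fails at once if the spare cap is moved more than 30 mm (distance of cap_near_mid from where it was at the start of the episode above 0.03 m).
It fails at once if the bottle, the carton or the tape roll is moved more than 30 mm (distance of any of bottle, carton, brown_tape from where it was at the start of the episode above 0.03 m).
It also fails if it takes over 72 s, if anything falls off the work surface, if the arm or the gripper's body presses on something with over 40 N, if the wrist force passes 120 N, or if a joint passes its speed limit or range.

### The arm

A 6-joint arm with a two-finger parallel gripper is mounted at the origin on a cart in front of the work surface, level with it; the furniture and walls round the work are solid. World frame = base frame: x ahead of the robot, y to its left, z up, the work surface at z = 0. Lengths are in m, angles in rad, forces in N, time in s.
With the tool pointing down it reaches from about 0.4 to 0.825 m from the base axis. Payload 7 kg.
Tool frame: the origin (TCP) lies midway between the tips of the shut fingers; the grasp point (between the pads) lies 19 mm behind it (arm.tcp_to_grasp is the distance from the TCP to the grasp point, in m); z points along the fingers, y is the line along which they close (so a half turn about z gives the same grasp; the last joint's range is limited). The gripper opens to 85 mm and grips with 20 to 120 N. Pads are 22 mm wide; open, the fingers measure 114 mm over their backs; the gripper's body (76 mm by 85 mm) begins 54 mm behind the grasp point. The pads swing forward as they close: fully open they stand 13 mm farther back than shut.
Start: joints at [-0.919, 0.359, 0.012, 0, -1.224, -0.288], TCP at [0.24, -0.631, 0.231] pointing down, gripper open.
Joint ranges: [-3.07, 3.07], [-1.43, 2.12], [-1.02, 1.25], [-3.03, 1.67], [-3.05, -0], [-3.03, 3.03]. Speed limits (rad/s): [2.39, 2.39, 3.01, 3.14, 3.14, 3.14].

### API

Orientations are given as a unit quaternion [w, x, y, z].
In Python, from workcell import arm gives the robot as it stands.
- The arm moves only by the shell command python3 -m creep 'ROWS' [FORCE]. ROWS is JSON, a list of rows, each a list of 7 numbers: the opening, from -1 (shut) to 1 (fully open), then the shift along the tool's x, y, z in m, then the turn, a rotation vector about the tool's x, y, z in degrees. A call has 1 to 12 rows; each row shifts and turns the commanded pose from where the row before left it, along the tool's axes as they then stand; what a row does not reach is not made up. A row lasts 1/10 s, in which the tool goes at most 50 mm and 8.59 degrees, less where a joint would pass 70% of its speed; a pose out of reach is approached as far as the arm can. A call with a gripper value outside its range is refused whole. The fingers move at their own pace and stop on an object; FORCE is the grip in N (left out, the last holds). Time passes only in rows, so rows that do not move let the fingers close. It gives the time, the measured TCP pose, the force, the opening and the grip force at its end, in the units of the state.
- arm.sense(): the state, without advancing time (a new reading comes with each control period).
- arm.grab_frame(name): name is "scene" or "top"; returns a dict with "color" (384x512x3 uint8, red, green, blue), "depth" (384x512 float32, m along the optical axis (not along the pixel's ray), 0 where there is no reading), "K" (3x3 intrinsics, pixels), "k1" (the pictures are not rectified: a ray, as slopes to the right and down, at radius r is drawn at 1 + k1 r^2 times it, then the intrinsics apply), "R" (3x3) and "t" (3): a world point X has camera coordinates R X + t. Camera axes: x right, y down, z forward; pixel columns grow to the right and rows downward; lengths in m; the calibration is good to about 2 mm. A picture is of the moment at which its call begins.
- arm.close_job(): hands the job in; it is judged then, once.
The state is a dict: "clock": time; "joints": joint angles; "dq": joint speeds; "tau": joint torques, N m; "ee_pos": TCP position; "orientation": TCP orientation; "ft_force": force on the tool from outside, world axes, zero at the start; "torque": the same for the moment, N m; "finger_gap": finger opening in m; "grasp_force": force on a finger pad.
Only numpy, scipy, OpenCV 4.12 (cv2) and the standard library are available. Lean on these libraries where they do the work, as an engineer would, in place of code of your own. Each camera call takes 0.05 s, during which the arm holds its last target. There are 200 camera calls.

## Working session

There is one attempt and no reset: what is moved stays moved. The work goes in short steps, Python scripts to look and compute and a shell command to move; the robot and the scene stay as the last step left them, time stands still between calls to the robot, and variables do not carry over. Pictures are saved under pics/ and viewed, at most 10 in all, crops included, and the job is handed in when it is done.

```bash
ls; mkdir -p pics; cat > h.py <<'E'
import numpy as np, cv2
from workcell import arm
def snap(n):
    f=arm.grab_frame(n); np.savez(f'{n}.npz',**f); return f
def world(f):
    h,w=f['depth'].shape; K=f['K']; k=float(f['k1'])
    u,v=np.meshgrid(np.arange(w),np.arange(h))
    p=np.stack([u,v],-1).reshape(-1,1,2).astype(float)
    s=cv2.undistortPoints(p,K,np.array([k,0,0,0,0.])).reshape(h,w,2)
    d=f['depth']; c=np.dstack([s*d[...,None],d])
    return (c-f['t'])@f['R']   # R^T (c-t)
E
python3 - <<'E'
from h import *
for n in ('scene','top'):
    f=snap(n); cv2.imwrite(f'pics/{n}0.png',cv2.resize(f['color'][...,::-1],(800,600)))
    print(n,f['K'],f['k1'],-f['R'].T@f['t'],f['R'],(f['depth']>0).mean())
s=arm.sense();print(s['clock'],s['ee_pos'],s['orientation'],s['finger_gap'])
E
```

```text
pics
scene [[354.24251976   0.         258.47533395]
 [  0.         354.24251976 185.04709903]
 [  0.           0.           1.        ]] -0.05438729286187187 [0.05395745 0.90021024 0.61676887] [[-0.65330718 -0.75701516  0.01085258]
 [-0.46661772  0.39132197 -0.79318032]
 [ 0.59620267 -0.5232544  -0.60889014]] 0.926788330078125
top [[449.76367465   0.         254.78734243]
 [  0.         449.76367465 190.68931024]
 [  0.           0.           1.        ]] -0.057058032603168864 [0.43586734 0.4391962  1.14371169] [[ 0.01617045 -0.99931928  0.03315851]
 [-0.98839382 -0.02098598 -0.15045676]
 [ 0.1510502  -0.03034072 -0.98806036]] 0.9961598714192709
0.1 [ 0.24002394 -0.63044144  0.23050538] [-1.86904989e-04 -1.80847929e-01  9.83510810e-01  6.91074310e-04] 0.08563539407383781
```

View pics/top0.png

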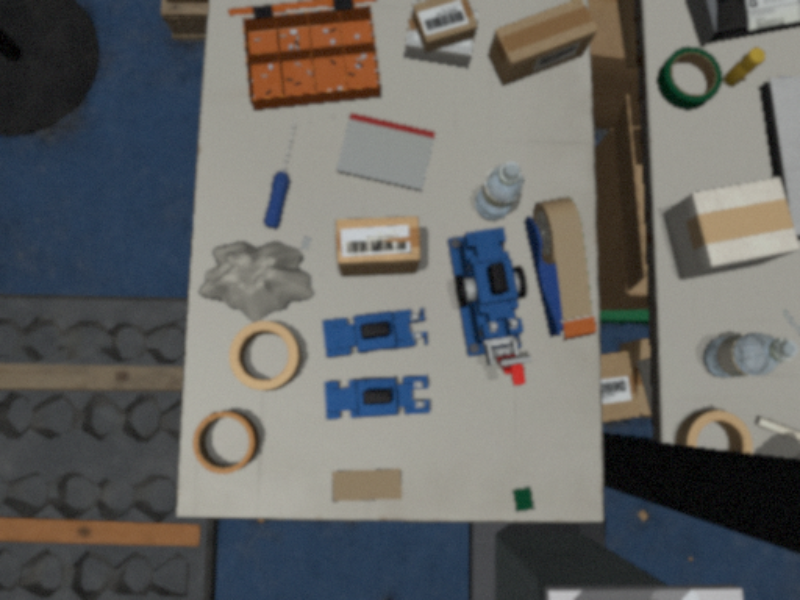

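View pics/scene0.png

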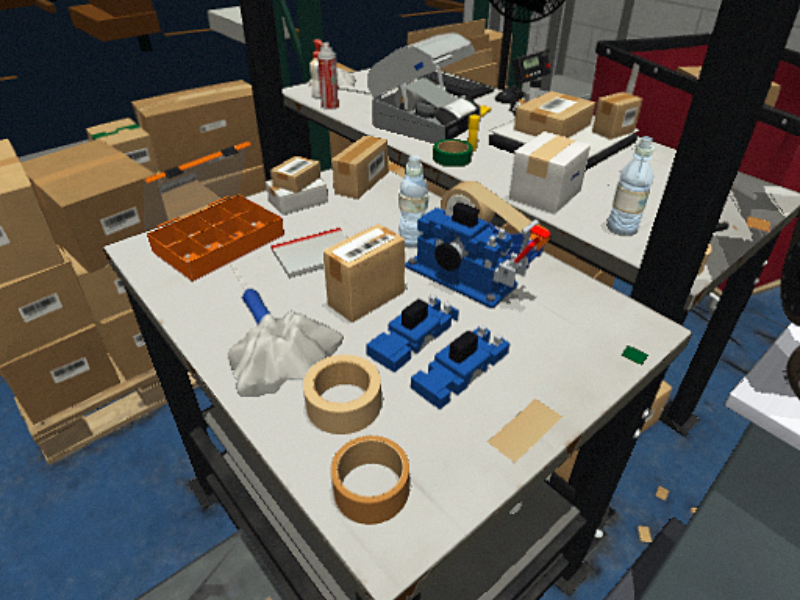

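The top view shows the clamp at about (487,290) with its latch towards the robot at (510,365). The two bench caps are at (375,332) and (378,396), horns to the right. I'll zoom in and measure.

```bash
python3 - <<'E'
from h import *
f=np.load('top.npz'); W=world(f); c=f['color'].astype(int)
crop=f['color'][140:275,195:400,::-1]; cv2.imwrite('pics/crop0.png',cv2.resize(crop,None,fx=3.9,fy=3.9,interpolation=cv2.INTER_CUBIC))
blue=(c[...,2]>c[...,0]+40)&(c[...,2]>c[...,1]+25)&(W[...,2]>-.02)&(W[...,1]>-.1)&(W[...,1]<.8)&(W[...,0]>.2)&(W[...,2]<.2)
n,l,st,ce=cv2.connectedComponentsWithStats(blue.astype(np.uint8))
for i in range(1,n):
    if st[i,4]>150: 
        m=l==i; print(i,st[i],np.median(W[m],0), cv2.minAreaRect(W[m][:,:2].astype(np.float32)*1000), np.percentile(W[m][:,2],[5,50,95]))
# ribs: black above z
def rect(m): return cv2.minAreaRect(W[m][:,:2].astype(np.float32)*1000)
dark=(c.max(-1)<60)
for lo,hi,nm in((.055,.078,'bench ribs'),(.14,.16,'clamp rib')):
    m=(dark&(W[...,2]>lo)&(W[...,2]<hi)&(W[...,0]>.3)&(W[...,0]<.8)&(W[...,1]>0.1)&(W[...,1]<.6)).astype(np.uint8)
    n,l,st,ce=cv2.connectedComponentsWithStats(m)
    for i in range(1,n):
        if st[i,4]>40: print(nm,st[i],W[l==i].mean(0).round(4),rect(l==i))
red=(c[...,0]>150)&(c[...,1]<80)&(W[...,1]<.4)&(W[...,1]>0)&(W[...,0]<.6)
print('red',red.sum(),W[red].mean(0),W[red].min(0),W[red].max(0))
E
```

```text
1 [170 111  14  34 262] [0.765881   0.6076033  0.02625162] ((766.562744140625, 608.1670532226562), (20.858779907226562, 89.97186279296875), 79.81758117675781) [0.0208069  0.02625162 0.0301442 ]
3 [341 144  18  70 432] [0.6366126  0.1578965  0.01442992] ((641.76123046875, 157.68429565429688), (176.68756103515625, 33.45268249511719), 11.501827239990234) [0.00901734 0.01442992 0.06006126]
4 [ 294  146   40   72 1422] [0.61873108 0.27088895 0.10780387] ((630.5145874023438, 259.8446044921875), (177.31869506835938, 72.55105590820312), 9.810201644897461) [0.06845854 0.10780387 0.1209763 ]
9 [ 207  199   58   29 1051] [0.54691907 0.45776203 0.02520037] ((550.5639038085938, 452.07061767578125), (57.53250503540039, 140.69271850585938), 8.31660270690918) [0.02032352 0.02520037 0.03807457]
14 [ 208  241   67   27 1118] [0.4467032  0.44816569 0.02501146] ((449.0365295410156, 436.2662353515625), (57.422237396240234, 162.08787536621094), 4.229497909545898) [0.01996933 0.02501146 0.03815922]
bench ribs [232 206  17  10 140] [0.5513 0.4408 0.0645] ((551.472900390625, 440.9986572265625), (19.73525047302246, 40.79985427856445), 8.823827743530273)
bench ribs [233 249  18   9 140] [0.4501 0.4353 0.0649] ((450.34149169921875, 435.1896057128906), (19.021709442138672, 40.44841003417969), 0.9850496053695679)
clamp rib [313 168  12  20 171] [0.621  0.2653 0.1484] ((622.0947875976562, 265.06219482421875), (42.87969207763672, 20.878772735595703), 8.475923538208008)
red 93 [0.48321924 0.24046133 0.15696966] [0.4694663  0.23216033 0.1332693 ] [0.49584611 0.25065252 0.16282954]
```

View pics/crop0.png

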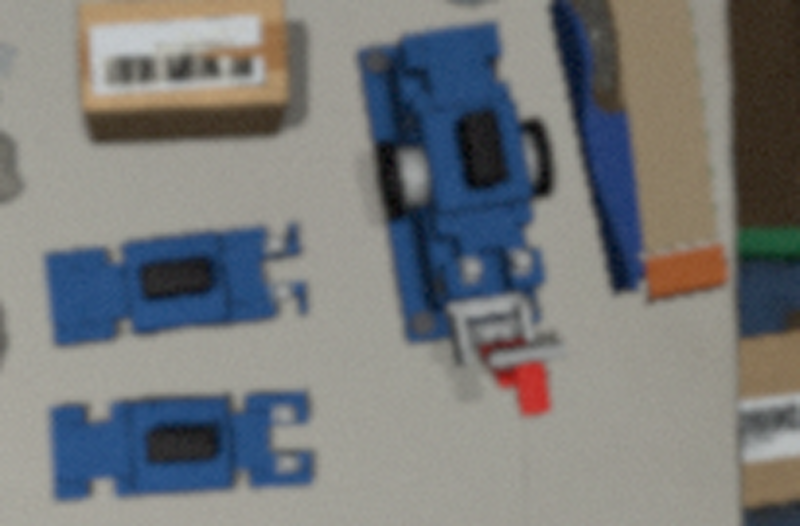

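The upper bench cap (0.551, 0.441) has notches near the horn end and next to the bridge, so it is the clamp's own cap. The lower one (0.450, 0.435) is the spare. Both have their horns towards -y, and the clamp's yaw is about 9.5°. Next I need the arm kinematics before folding past the post.

```bash
python3 - <<'E'
from workcell import arm
print([a for a in dir(arm) if not a.startswith('__')], arm.tcp_to_grasp)
s=arm.sense(); print(s)
E
python3 -m creep '[[1,0,0,-0.05,0,0,0],[1,0,0,-0.05,0,0,0],[1,0,0,-0.05,0,0,0],[1,0,0,-0.05,0,0,0]]'
python3 -c "
from workcell import arm
s=arm.sense();print(s['clock'],s['joints'],s['ee_pos'],s['orientation'])"
```

```text
['MotionError', 'close_job', 'grab_frame', 'sense', 'tcp_to_grasp'] 0.0187
{'clock': 0.1, 'joints': array([-9.18886972e-01,  3.59280525e-01,  1.12102582e-02, -3.11282403e-04,
       -1.22412763e+00, -2.88106237e-01]), 'dq': array([-8.54512233e-04, -2.06860015e-03,  2.28494179e-03,  1.28558337e-03,
        8.92634825e-05, -6.56670796e-04]), 'tau': array([-2.12543760e-03, -5.84764194e+01,  2.94108170e+01,  6.95443824e+00,
       -3.15080018e-03, -8.94526522e-06]), 'ee_pos': array([ 0.24002394, -0.63044144,  0.23050538]), 'orientation': array([-1.86904989e-04, -1.80847929e-01,  9.83510810e-01,  6.91074310e-04]), 'ft_force': array([ 0.43791756,  0.72091842, -0.41524746]), 'torque': array([-0.00501756, -0.03989011, -0.02187124]), 'grasp_force': 0.0, 'finger_gap': 0.08563539407383781}
clock: 0.5
ee_pos: [0.2399, -0.6303, 0.4331]
orientation: [-0.0, -0.181, 0.983, 0.0]
ft_force: [0.9, -0.3, 0.2]
finger_gap: 0.085
grasp_force: 0.0
0.5 [-9.18879029e-01  3.11690911e-01  3.87314001e-01 -1.25394175e-04
 -1.64686865e+00 -2.88106596e-01] [ 0.23987134 -0.63033626  0.43311425] [-4.59915675e-05 -1.80908482e-01  9.83499907e-01  2.28575633e-04]
```

```bash
cat > st.py <<'E'
import numpy as np
from workcell import arm
s=arm.sense();q=s['joints'];p=s['ee_pos'];c,n=np.cos(q[0]),np.sin(q[0])
w,x,y,z=s['orientation']
from scipy.spatial.transform import Rotation as R
M=R.from_quat([x,y,z,w]).as_matrix()
print('t',round(s['clock'],2),'q',q.round(3),'p',p.round(4),'rho',round(c*p[0]+n*p[1],4),'lat',round(-n*p[0]+c*p[1],4),'y_az',round(np.degrees(np.arctan2(M[1,1],M[0,1])),2),'zax',M[:,2].round(4),'F',s['ft_force'].round(1),'T',s['torque'].round(2),'gap',round(s['finger_gap'],4),'gf',round(s['grasp_force'],1))
E
python3 -m creep '[[1,0.0141,0.0476,0,0,0,0],[1,0.0141,0.0476,0,0,0,0],[1,0.0141,0.0476,0,0,0,0],[1,0.0141,0.0476,0,0,0,0],[1,0.0141,0.0476,0,0,0,0],[1,0.0141,0.0476,0,0,0,0],[1,0.0141,0.0476,0,0,0,0],[1,0.0141,0.0476,0,0,0,0],[1,0.0141,0.0476,0,0,0,0],[1,0.0141,0.0476,0,0,0,0],[1,0.0141,0.0476,0,0,0,0]]' >/dev/null; python3 st.py
python3 -m creep '[[1,0,0,0,0,0,-8.5],[1,0,0,0,0,0,-8.5],[1,0,0,0,0,0,-8.5],[1,0,0,0,0,0,-8.5],[1,0,0,0,0,0,-8.5]]' >/dev/null
python3 st.py; python3 - <<'E'
from workcell import arm
import numpy as np
from scipy.spatial.transform import Rotation as R
s=arm.sense(); w,x,y,z=s['orientation'];M=R.from_quat([x,y,z,w]).as_matrix()
print(M.T@((R.from_euler('z',8.2,degrees=True).as_matrix()-np.eye(3))@s['ee_pos']))
E
```

```text
t 1.6 q [-0.918 -0.621 -0.368 -0.    -1.824 -0.289] p [-0.0924 -0.1948  0.4309] rho 0.0987 lat -0.1917 y_az 110.84 zax [ 2.e-04 -0.e+00 -1.e+00] F [-0.8  0.5  1.3] T [ 0.01  0.01 -0.  ] gap 0.0856 gf 0.0
t 2.1 q [-0.918 -0.618 -0.367 -0.    -1.822  0.459] p [-0.0912 -0.1963  0.4311] rho 0.1006 lat -0.1917 y_az 153.7 zax [ 4.e-04 -1.e-04 -1.e+00] F [ 0.2 -0.5  0.4] T [ 0.02 -0.    0.  ] gap 0.0857 gf 0.0
[-2.95744799e-03 -3.08181433e-02  1.20518520e-05]
```

```bash
python3 -m creep '[[1,-0.003,-0.0308,0,0,0,-8.2],[1,-0.003,-0.0308,0,0,0,-8.2],[1,-0.003,-0.0308,0,0,0,-8.2],[1,-0.003,-0.0308,0,0,0,-8.2],[1,-0.003,-0.0308,0,0,0,-8.2],[1,-0.003,-0.0308,0,0,0,-8.2],[1,-0.003,-0.0308,0,0,0,-8.2]]' >/dev/null; python3 st.py
python3 - <<'E'
from workcell import arm
import numpy as np
from scipy.spatial.transform import Rotation as R
s=arm.sense(); w,x,y,z=s['orientation'];M=R.from_quat([x,y,z,w]).as_matrix()
print(M.T@((R.from_euler('z',8.2,degrees=True).as_matrix()-np.eye(3))@s['ee_pos']))
E
```

```text
t 2.8 q [ 0.077 -0.615 -0.366 -0.    -1.819  0.465] p [ 0.1171 -0.1833  0.4311] rho 0.1026 lat -0.1918 y_az -148.92 zax [ 5.e-04  2.e-04 -1.e+00] F [-0.2 -1.6  0.3] T [-0.1  -0.1  -0.04] gap 0.0857 gf 0.0
[-3.02879354e-03 -3.09478119e-02  1.43705221e-05]
```

```bash
python3 -m creep '[[1,-0.003,-0.0308,0,0,0,-8.2],[1,-0.003,-0.0308,0,0,0,-8.2],[1,-0.003,-0.0308,0,0,0,-8.2],[1,-0.003,-0.0308,0,0,0,-8.2],[1,-0.003,-0.0308,0,0,0,-8.2],[1,-0.003,-0.0308,0,0,0,-8.2],[1,-0.003,-0.0308,0,0,0,-8.2],[1,-0.003,-0.0308,0,0,0,-8.2],[1,-0.003,-0.0308,0,0,0,-8.2],[1,-0.003,-0.0308,0,0,0,-8.2]]' >/dev/null; python3 st.py
cat > to.py <<'E'
# shift in tool axes from now to a world TCP target; tool yaw (y-line azimuth, deg) change as tool-z turn
import sys,numpy as np
from workcell import arm
from scipy.spatial.transform import Rotation as R
s=arm.sense(); w,x,y,z=s['orientation'];M=R.from_quat([x,y,z,w]).as_matrix()
t=np.array([float(v) for v in sys.argv[1:4]]); d=M.T@(t-s['ee_pos']); N=max(1,int(np.ceil(np.linalg.norm(d)/.0495)))
print('total',d.round(4),'N',N,'per row',(d/N).round(4))
if len(sys.argv)>4:
    az=np.degrees(np.arctan2(M[1,1],M[0,1])); e=(float(sys.argv[4])-az+90)%180-90; print('turn z',round(-e,2))
E
python3 to.py .225 .49 .431
```

```text
t 3.8 q [ 1.507 -0.617 -0.366 -0.    -1.821  0.467] p [0.1978 0.0887 0.4311] rho 0.1011 lat -0.1917 y_az -66.92 zax [-1.e-04  6.e-04 -1.e+00] F [1.6 0.6 0.1] T [ 0.02 -0.13 -0.08] gap 0.0855 gf 0.0
total [ 0.1824 -0.3585  0.0004] N 9 per row [ 0.0203 -0.0398  0.    ]
```

```bash
python3 -m creep '[[1,0.0203,-0.0398,0,0,0,0],[1,0.0203,-0.0398,0,0,0,0],[1,0.0203,-0.0398,0,0,0,0],[1,0.0203,-0.0398,0,0,0,0],[1,0.0203,-0.0398,0,0,0,0],[1,0.0203,-0.0398,0,0,0,0],[1,0.0203,-0.0398,0,0,0,0],[1,0.0203,-0.0398,0,0,0,0],[1,0.0203,-0.0398,0,0,0,0],[1,0,0,0,0,0,7],[1,0,0,0,0,0,7]]' >/dev/null; python3 st.py
python3 to.py .621 .265 .33 99
```

```text
t 4.9 q [ 1.497  0.072  0.08  -0.    -1.583  0.221] p [0.2283 0.4901 0.4291] rho 0.5056 lat -0.1917 y_az -81.52 zax [-6.0e-04 -4.2e-03 -1.0e+00] F [-0.4 -0.9  0.7] T [-0.04 -0.03  0.05] gap 0.085 gf 0.0
total [0.3554 0.2802 0.0998] N 10 per row [0.0355 0.028  0.01  ]
turn z -0.52
```

```bash
python3 -m creep '[[1,0.0355,0.028,0.01,0,0,0],[1,0.0355,0.028,0.01,0,0,0],[1,0.0355,0.028,0.01,0,0,0],[1,0.0355,0.028,0.01,0,0,0],[1,0.0355,0.028,0.01,0,0,0],[1,0.0355,0.028,0.01,0,0,0],[1,0.0355,0.028,0.01,0,0,0],[1,0.0355,0.028,0.01,0,0,0],[1,0.0355,0.028,0.01,0,0,0],[1,0.0355,0.028,0.01,0,0,0]]' >/dev/null; python3 st.py
python3 to.py .621 .265 .126 99
```

```text
t 5.9 q [ 0.689  0.323  0.181 -0.    -1.429  1.035] p [0.6232 0.2649 0.3304] rho 0.6494 lat -0.1917 y_az -81.25 zax [-6.e-04 -3.e-04 -1.e+00] F [ 0.7  1.3 -0.2] T [ 0.16 -0.01 -0.02] gap 0.0855 gf 0.0
total [-0.002  -0.0005  0.2044] N 5 per row [-0.0004 -0.0001  0.0409]
turn z -0.25
```

```bash
python3 -m creep '[[1,-0.002,0,0.045,0,0,0],[1,0,0,0.045,0,0,0],[1,0,0,0.045,0,0,0],[1,0,0,0.03,0,0,0],[1,0,0,0.02,0,0,0],[1,0,0,0.0195,0,0,0]]' >/dev/null; python3 st.py
python3 -m creep '[[-1,0,0,0,0,0,0],[-1,0,0,0,0,0,0],[-1,0,0,0,0,0,0],[-1,0,0,0,0,0,0],[-1,0,0,0,0,0,0],[-1,0,0,0,0,0,0]]' 60 >/dev/null; python3 st.py
```

```text
t 6.5 q [ 0.693  0.436 -0.124 -0.    -1.013  1.03 ] p [0.6193 0.2653 0.1248] rho 0.6459 lat -0.1918 y_az -81.27 zax [-0.0017 -0.0012 -1.    ] F [-0.4  0.1  0.8] T [ 0.03 -0.02 -0.06] gap 0.0859 gf 0.0
t 7.1 q [ 6.930e-01  4.320e-01 -1.210e-01  1.000e-03 -1.016e+00  1.030e+00] p [0.6204 0.2658 0.128 ] rho 0.6471 lat -0.192 y_az -81.25 zax [ 1.5e-03  7.0e-04 -1.0e+00] F [-0.5 -1.7  5.6] T [-0.56  0.09 -0.02] gap 0.0212 gf 64.5
```

```bash
python3 -m creep '[[-1,0,0,-0.01,0,0,0],[-1,0,0,-0.02,0,0,0],[-1,0,0,-0.03,0,0,0],[-1,0,0,-0.04,0,0,0],[-1,0,0,-0.04,0,0,0],[-1,0,0,-0.02,0,0,0],[-1,0,0,0,0,0,0]]' >/dev/null; python3 st.py
python3 to.py .352 .28 .29 8.7
```

```text
t 7.8 q [ 6.940e-01  3.280e-01  1.020e-01  1.000e-03 -1.338e+00  1.030e+00] p [0.6209 0.2665 0.2912] rho 0.6478 lat -0.192 y_az -81.24 zax [ 0.0051  0.0036 -1.    ] F [ 1.1  0.4 -2.9] T [ 0.04 -0.03 -0.01] gap 0.0202 gf 63.6
total [-2.637e-01 -5.430e-02 -2.000e-04] N 6 per row [-0.044 -0.009 -0.   ]
turn z -89.94
```

```bash
python3 -m creep '[[-1,-0.025,-0.005,0,0,0,0],[-1,-0.045,-0.009,0,0,0,0],[-1,-0.045,-0.009,0,0,0,0],[-1,-0.045,-0.009,0,0,0,0],[-1,-0.045,-0.009,0,0,0,0],[-1,-0.04,-0.009,0,0,0,0],[-1,-0.019,-0.004,0,0,0,0]]' >/dev/null
python3 -m creep '[[-1,0,0,0,0,0,8.2],[-1,0,0,0,0,0,8.2],[-1,0,0,0,0,0,8.2],[-1,0,0,0,0,0,8.2],[-1,0,0,0,0,0,8.2],[-1,0,0,0,0,0,8.2],[-1,0,0,0,0,0,8.2],[-1,0,0,0,0,0,8.2],[-1,0,0,0,0,0,8.2],[-1,0,0,0,0,0,8.2],[-1,0,0,0,0,0,8.0]]' >/dev/null; python3 st.py
python3 to.py .352 .28 .05
python3 - <<'E'
from h import *
f=snap('top'); W=world(f)
cv2.imwrite('pics/t2.png',cv2.resize(f['color'][130:300,180:400,::-1],None,fx=3.5,fy=3.5,interpolation=cv2.INTER_CUBIC))
E
```

```text
t 9.6 q [ 1.114e+00 -6.100e-02 -3.690e-01 -1.000e-03 -1.265e+00 -9.680e-01] p [0.35   0.2784 0.2855] rho 0.4042 lat -0.1914 y_az -171.6 zax [-0.0018 -0.0014 -1.    ] F [ 0.2  0.2 -2.7] T [ 0.02 -0.    0.02] gap 0.021 gf 63.6
total [-0.0015 -0.0027  0.2355] N 5 per row [-0.0003 -0.0005  0.0471]
```

View pics/t2.png

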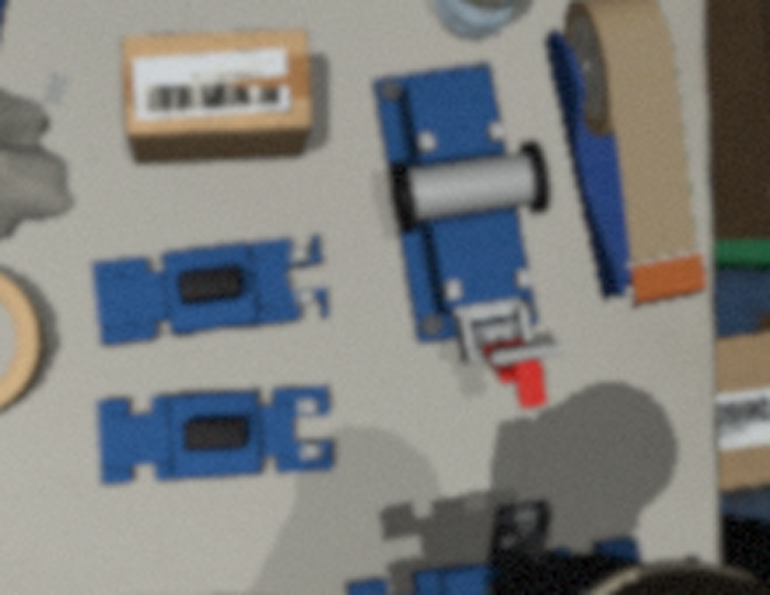

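The clamp is now bare, with its four lugs at crop pixels (430,140), (497,128), (455,290) and (522,278). The wrong cap hangs over free bench at the lower right. I'll lower it there and measure the lugs in the same frame.

```bash
python3 -m creep '[[-1,0,0,0.03,0,0,0],[-1,0,0,0.045,0,0,0],[-1,0,0,0.045,0,0,0],[-1,0,0,0.045,0,0,0],[-1,0,0,0.035,0,0,0],[-1,0,0,0.018,0,0,0],[-1,0,0,0.01,0,0,0],[-1,0,0,0.004,0,0,0],[-1,0,0,0,0,0,0]]' >/dev/null; python3 st.py
python3 - <<'E'
from h import *
f=dict(np.load('top.npz')); W=world(f); c=f['color'].astype(int)
# ray onto plane z
def ray(u,v,z):
    s=cv2.undistortPoints(np.array([[[u,v]]],float),f['K'],np.array([float(f['k1']),0,0,0,0])).ravel()
    d=f['R'].T@np.array([s[0],s[1],1]); o=-f['R'].T@f['t']; return o+d*(z-o[2])/d[2]
L=[]
for (a,b) in ((430,140),(497,128),(455,290),(522,278)):
    u,v=180+a/3.5,130+b/3.5; ui,vi=int(round(u)),int(round(v))
    w=c[vi-4:vi+5,ui-4:ui+5]; g=np.clip(w.min(-1)-85,0,None)*((w[...,2]-w[...,0])<45)
    yy,xx=np.mgrid[vi-4:vi+5,ui-4:ui+5]
    u2,v2=(g*xx).sum()/g.sum(),(g*yy).sum()/g.sum()
    P=ray(u2,v2,.084); L.append(P); print((u,v),(u2,v2),P.round(4),W[vi,ui].round(4)); print(w.min(-1)[2:7,2:7].tolist())
L=np.array(L); 
# lugs local
A=np.array([[34,24.75],[34,-24.75],[-70,24.75],[-70,-24.75]])/1000
# rigid fit
m=L[:,:2].mean(0); a=A.mean(0); H=(A-a).T@(L[:,:2]-m); th=np.arctan2(H[0,1]-H[1,0],H[0,0]+H[1,1])
Rz=np.array([[np.cos(th),-np.sin(th)],[np.sin(th),np.cos(th)]]); o=m-Rz@a
print('clamp',o,np.degrees(th),'res mm',((A@Rz.T+o-L[:,:2])*1000).round(1).tolist())
E
```

```text
t 10.55 q [ 1.114  0.192 -0.702  0.    -0.678 -0.961] p [0.3508 0.2791 0.0548] rho 0.4052 lat -0.1918 y_az -171.2 zax [-1.e-04 -2.e-04 -1.e+00] F [ 0.1 -0.1 -2.4] T [0.01 0.02 0.02] gap 0.0205 gf 63.4
(302.8571428571429, 170.0) (np.float64(301.6411764705882), np.float64(169.96235294117648)) [0.6508 0.2944 0.084 ] [0.6511 0.2909 0.0824]
[[125, 122, 95, 71, 50], [148, 145, 125, 85, 55], [153, 157, 138, 95, 61], [144, 150, 135, 96, 59], [115, 117, 105, 78, 53]]
(322.0, 166.57142857142856) (np.float64(323.83970276008495), np.float64(166.6758669497523)) [0.6602 0.2404 0.084 ] [0.6595 0.2447 0.0831]
[[104, 123, 133, 142, 151], [121, 147, 152, 152, 151], [126, 151, 161, 161, 152], [114, 142, 151, 150, 145], [87, 113, 113, 125, 135]]
(310.0, 212.85714285714286) (np.float64(309.4919499105546), np.float64(212.72719141323793)) [0.5476 0.2756 0.084 ] [0.547  0.2743 0.0836]
[[132, 149, 141, 108, 67], [142, 160, 152, 114, 74], [145, 162, 153, 120, 76], [129, 147, 137, 109, 72], [99, 110, 101, 82, 53]]
(329.1428571428571, 209.42857142857144) (np.float64(331.09280457890435), np.float64(208.7125919869174)) [0.5582 0.2237 0.084 ] [0.5575 0.2286 0.0835]
[[79, 109, 128, 134, 146], [88, 129, 150, 153, 153], [89, 136, 161, 160, 156], [85, 127, 155, 155, 154], [75, 107, 128, 130, 134]]
clamp [0.62194235 0.26166191] 9.99558498834106 res mm [[0.3, -2.5], [-0.5, 2.8], [1.1, -1.7], [-0.9, 1.5]]
```

```bash
python3 -m creep '[[-1,0,0,0.005,0,0,0],[-1,0,0,0.003,0,0,0],[-1,0,0,0.002,0,0,0],[-1,0,0,0.001,0,0,0],[-1,0,0,0,0,0,0]]' >/dev/null; python3 st.py
python3 - <<'E'
from h import *
f=dict(np.load('top.npz')); W=world(f); c=f['color'].astype(int)
blue=(c[...,2]>c[...,0]+40)&(c[...,2]>c[...,1]+25)
roi=np.zeros(blue.shape,bool); roi[140:232,284:344]=1
m=roi&blue&(W[...,2]>.062)&(W[...,2]<.078)
P=W[m]; r=cv2.minAreaRect(P[:,:2].astype(np.float32)*1000); print('top face',m.sum(),r)
# robust edges in frame th
for thd in (9,10):
    t=np.radians(thd); a=P[:,:2]@np.array([[np.cos(t),-np.sin(t)],[np.sin(t),np.cos(t)]])
    print(thd,'x',np.percentile(a[:,0],[.5,1,99,99.5]).round(4),'y',np.percentile(a[:,1],[.5,1,2,98,99,99.5]).round(4))
# right/left edges as lines: per row extreme cols
rows=[v for v in range(150,215) if m[v].sum()>8]
for nm,fn in (('L',min),('R',max)):
    pts=np.array([W[v,fn(np.where(m[v])[0])][:2] for v in rows],np.float32)
    l=cv2.fitLine(pts,cv2.DIST_HUBER,0,.001,.001).ravel(); l=l*np.sign(l[0]); print(nm,np.degrees(np.arctan2(l[1],l[0])),'y at x=.622',l[3]+(.622-l[2])*l[1]/l[0])
# spindle: gray/dark around z>.078
g=roi&~blue&(W[...,2]>.078)&(W[...,2]<.1); 
n,l,st,ce=cv2.connectedComponentsWithStats(g.astype(np.uint8))
for i in range(1,n):
    if st[i,4]>5: print(st[i],W[l==i].mean(0).round(4), cv2.minAreaRect(W[l==i][:,:2].astype(np.float32)*1000))
E
```

```text
t 11.05 q [ 1.114  0.21  -0.713  0.    -0.647 -0.962] p [0.3508 0.2793 0.0441] rho 0.4053 lat -0.1918 y_az -171.24 zax [ 3.e-04  4.e-04 -1.e+00] F [-0.7  0.6  0. ] T [-0.07  0.41  0.03] gap 0.0207 gf 63.7
top face 1089 ((630.7055053710938, 254.813232421875), (115.67231750488281, 188.11895751953125), 84.12559509277344)
9 x [0.5754 0.5761 0.737  0.7379] y [0.1337 0.1342 0.1354 0.1929 0.1938 0.1947]
10 x [0.5784 0.5788 0.7398 0.7406] y [0.1223 0.1231 0.1239 0.1812 0.1822 0.1823]
L 9.966527 y at x=.622 0.29069066
R 9.85303 y at x=.622 0.23553066
[320 165   4   5  20] [0.6596 0.2459 0.0826] ((659.6423950195312, 246.06674194335938), (10.4752836227417, 8.00456428527832), 1.8591725826263428)
[300 168   4   5  20] [0.6511 0.2945 0.0823] ((650.8400268554688, 294.3999328613281), (10.290764808654785, 7.504682540893555), 2.107452392578125)
[291 170  46  26 605] [0.6217 0.2646 0.0861] ((621.94873046875, 264.5820617675781), (47.416099548339844, 104.77509307861328), 10.124002456665039)
[327 207   5   5  20] [0.5575 0.2278 0.0828] ((557.6151733398438, 227.87550354003906), (9.810956001281738, 9.015545845031738), 2.551492691040039)
[307 210   5   5  22] [0.5494 0.2767 0.0823] ((549.5194702148438, 276.5390625), (9.676251411437988, 9.660165786743164), 0.6613709926605225)
[312 217  20  15 138] [0.5196 0.2466 0.0838] ((521.5935668945312, 246.14303588867188), (27.072669982910156, 46.37169647216797), 11.381993293762207)
```

```bash
python3 -m creep '[[1,0,0,0,0,0,0],[1,0,0,0,0,0,0],[1,0,0,0,0,0,0],[1,0,0,0,0,0,0],[1,0,0,-0.02,0,0,0],[1,0,0,-0.04,0,0,0],[1,0,0,-0.045,0,0,0],[1,0,0,-0.045,0,0,0]]' >/dev/null; python3 st.py
python3 to.py .5513 .4408 .19 8.6
```

```text
t 11.85 q [ 1.114  0.005 -0.518  0.    -1.048 -0.962] p [0.3505 0.2785 0.1955] rho 0.4045 lat -0.1918 y_az -171.25 zax [-2.e-04 -6.e-04 -1.e+00] F [ 1.4  1.4 -0.8] T [ 0.27 -0.12 -0.  ] gap 0.0853 gf 0.0
total [-0.1298 -0.2231  0.0053] N 6 per row [-0.0216 -0.0372  0.0009]
turn z 0.15
```

```bash
python3 -m creep '[[1,-0.0216,-0.0372,0,0,0,0],[1,-0.0216,-0.0372,0,0,0,0],[1,-0.0216,-0.0372,0,0,0,0],[1,-0.0216,-0.0372,0,0,0,0],[1,-0.0216,-0.0372,0,0,0,0],[1,-0.0216,-0.0372,0,0,0,0]]' >/dev/null; python3 st.py
python3 - <<'E'
from h import *
for nm in('top','scene'):
    f=snap(nm); W=world(f); c=f['color'].astype(int)
    m=((c.max(-1)<70)&(W[...,2]>.05)&(W[...,2]<.078)&(W[...,0]>.3)&(W[...,0]<.62)&(W[...,1]>0.2)&(W[...,1]<.5)).astype(np.uint8)
    n,l,st,ce=cv2.connectedComponentsWithStats(m)
    for i in range(1,n):
        if st[i,4]>40:
            q=W[(l==i)&(W[...,2]>.061)]
            print(nm,st[i],q.mean(0).round(4),cv2.minAreaRect(q[:,:2].astype(np.float32)*1000))
E
python3 to.py .5513 .4408 .044 8.6
```

```text
t 12.45 q [ 0.949  0.435  0.041 -0.    -1.178 -0.796] p [0.553  0.4419 0.1934] rho 0.6814 lat -0.1918 y_az -171.26 zax [-2.e-04 -3.e-04 -1.e+00] F [-0.1  0.4  1.1] T [ 0.11 -0.03  0.03] gap 0.0851 gf 0.0
top [232 249  19  10 166] [0.4493 0.4372 0.0649] ((449.1108093261719, 436.43524169921875), (21.300046920776367, 42.84579086303711), 0.9624449014663696)
top [297 291  20  12 182] [0.351  0.2784 0.0647] ((350.6398010253906, 278.1972961425781), (21.766523361206055, 44.275691986083984), 9.633455276489258)
scene [282 162  13  11  94] [0.6006 0.3129 0.0697] ((601.426025390625, 314.0335693359375), (34.07392501831055, 9.442398071289062), 20.508686065673828)
scene [257 192  17  15 163] [0.5476 0.4456 0.0645] ((548.4014892578125, 444.13922119140625), (22.48069953918457, 42.48322677612305), 9.914522171020508)
scene [364 203  17  17 164] [0.3474 0.2819 0.0659] ((348.53204345703125, 280.6404724121094), (21.010021209716797, 47.01426696777344), 7.920266151428223)
scene [288 212  18  16 182] [0.4447 0.4391 0.0646] ((445.4866943359375, 438.301513671875), (20.937042236328125, 43.97624588012695), 3.161052942276001)
total [0.0013 0.0034 0.1467] N 3 per row [0.0004 0.0011 0.0489]
turn z 0.11
```

```bash
python3 -m creep '[[1,0.0005,0.002,0.045,0,0,0],[1,0.0005,0.0014,0.045,0,0,0],[1,0,0,0.035,0,0,0],[1,0,0,0.015,0,0,0],[1,0,0,0.008,0,0,0],[1,0,0,0,0,0,0]]' >/dev/null; python3 st.py
python3 -m creep '[[-1,0,0,0,0,0,0],[-1,0,0,0,0,0,0],[-1,0,0,0,0,0,0],[-1,0,0,0,0,0,0],[-1,0,0,0,0,0,0],[-1,0,0,0,0,0,0]]' 60 >/dev/null; python3 st.py
```

```text
t 13.15 q [ 0.952  0.553 -0.127  0.    -0.891 -0.799] p [0.5486 0.4397 0.0459] rho 0.6763 lat -0.1919 y_az -171.24 zax [ 1.e-04 -3.e-04 -1.e+00] F [-0.3 -0.   0.7] T [ 0.04 -0.04  0.02] gap 0.0856 gf 0.0
t 13.75 q [ 0.952  0.552 -0.127  0.001 -0.89  -0.799] p [0.5494 0.4402 0.0469] rho 0.6773 lat -0.192 y_az -171.24 zax [ 0.0019  0.0015 -1.    ] F [2.6 1.3 5. ] T [ 0.2  -0.89 -0.04] gap 0.0206 gf 63.5
```

```bash
python3 -m creep '[[-1,0,0,-0.01,0,0,0],[-1,0,0,-0.02,0,0,0],[-1,0,0,-0.04,0,0,0],[-1,0,0,-0.045,0,0,0],[-1,0,0,-0.045,0,0,0],[-1,0,0,-0.04,0,0,0],[-1,0,0,-0.02,0,0,0],[-1,0,0,0,0,0,0]]' >/dev/null; python3 st.py
python3 to.py .622 .2645 .265 100
```

```text
t 14.55 q [ 0.952  0.384  0.137  0.    -1.318 -0.799] p [0.5487 0.4401 0.2696] rho 0.6768 lat -0.1918 y_az -171.25 zax [ 0.0028  0.0038 -1.    ] F [ 0.7  0.4 -4.3] T [ 0.04 -0.04 -0.02] gap 0.0206 gf 62.5
total [ 0.1847 -0.0457  0.0041] N 4 per row [ 0.0462 -0.0114  0.001 ]
turn z 88.75
```

```bash
python3 -m creep '[[-1,0.03,-0.008,0,0,0,0],[-1,0.043,-0.011,0,0,0,0],[-1,0.043,-0.011,0,0,0,0],[-1,0.043,-0.011,0,0,0,0],[-1,0.025,-0.005,0,0,0,0]]' >/dev/null
python3 -m creep '[[-1,0,0,0,0,0,8],[-1,0,0,0,0,0,8.3],[-1,0,0,0,0,0,8.3],[-1,0,0,0,0,0,8.3],[-1,0,0,0,0,0,8.3],[-1,0,0,0,0,0,8.3],[-1,0,0,0,0,0,8.3],[-1,0,0,0,0,0,8.3],[-1,0,0,0,0,0,8.3],[-1,0,0,0,0,0,8.3],[-1,0,0,0,0,0,6],[-1,0,0,0,0,0,0]]' >/dev/null; python3 st.py
python3 to.py .622 .2645 .14 100
python3 - <<'E'
from h import *
f=snap('scene'); cv2.imwrite('pics/s3.png',cv2.resize(f['color'][80:230,200:400,::-1],None,fx=4,fy=4,interpolation=cv2.INTER_CUBIC))
E
```

```text
t 16.25 q [ 6.900e-01  3.440e-01  6.300e-02 -1.000e-03 -1.294e+00 -2.087e+00] p [0.6205 0.2642 0.2631] rho 0.6467 lat -0.1913 y_az 99.95 zax [-0.0043 -0.0019 -1.    ] F [-0.5  0.3 -4.2] T [-0.02  0.   -0.04] gap 0.0204 gf 62.4
total [-2.100e-03  1.000e-04  1.231e-01] N 3 per row [-0.0007  0.      0.041 ]
turn z -0.05
```

View pics/s3.png

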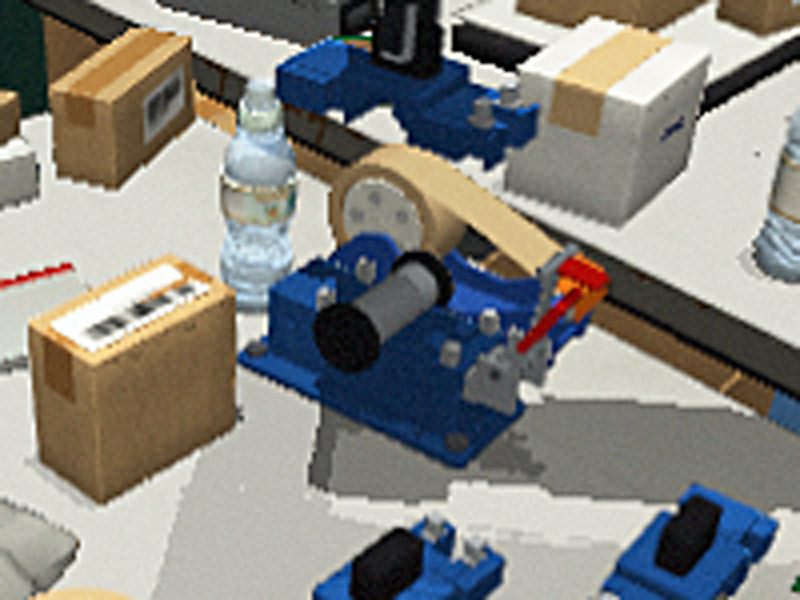

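The held cap is at (410,90), above the clamp and with its horns towards the latch. The lever is still raised at (555,315). Next I'll lower it to just above the lugs.

```bash
python3 -m creep '[[-1,-0.002,0,0.03,0,0,0],[-1,0,0,0.04,0,0,0],[-1,0,0,0.03,0,0,0],[-1,0,0,0.016,0,0,0],[-1,0,0,0.008,0,0,0],[-1,0,0,0,0,0,0]]' >/dev/null; python3 st.py
python3 to.py .622 .2645 .137 100
```

```text
t 16.9 q [ 0.689  0.428 -0.099 -0.    -1.048 -2.082] p [0.623  0.2645 0.1401] rho 0.6491 lat -0.1917 y_az 100.14 zax [-0.0026 -0.0018 -1.    ] F [-0.1 -0.7 -3.3] T [ 0.03  0.04 -0.04] gap 0.0208 gf 62.3
total [0.001  0.0001 0.0031] N 1 per row [0.001  0.0001 0.0031]
turn z 0.14
```

```bash
python3 -m creep '[[-1,0.0008,0,0.003,0,0,0],[-1,0,0,0.003,0,0,0],[-1,0,0,0.003,0,0,0],[-1,0,0,0.002,0,0,0],[-1,0,0,0.002,0,0,0],[-1,0,0,0,0,0,0]]' >/dev/null; python3 st.py
```

```text
t 17.5 q [ 6.890e-01  4.340e-01 -1.130e-01  1.000e-03 -1.023e+00 -2.085e+00] p [0.6234 0.2649 0.1303] rho 0.6496 lat -0.192 y_az 100.07 zax [ 1.4e-03  4.0e-04 -1.0e+00] F [-2.8 -1.3  4.4] T [-0.29  1.19  0.02] gap 0.0207 gf 63.3
```

```bash
python3 -m creep '[[-1,0.001,0,-0.003,0,0,0],[-1,0.001,0,0,0,0,0],[-1,0,0,0.002,0,0,0],[-1,0,0,0.002,0,0,0],[-1,0,0,0.002,0,0,0],[-1,0,0,0.002,0,0,0],[-1,0,0,0,0,0,0]]' >/dev/null; python3 st.py
```

```text
t 18.2 q [ 0.691  0.438 -0.124 -0.    -1.009 -2.086] p [0.6208 0.2644 0.1231] rho 0.647 lat -0.1918 y_az 100.04 zax [-8.e-04 -6.e-04 -1.e+00] F [-0.3  0.2 -3.5] T [ 0.01 -0.01 -0.01] gap 0.0207 gf 62.3
```

```bash
python3 -m creep '[[-1,0,0,0.002,0,0,0],[-1,0,0,0.002,0,0,0],[-1,0,0,0.002,0,0,0],[-1,0,0,0.001,0,0,0],[-1,0,0,0.001,0,0,0],[-1,0,0,0,0,0,0]]' >/dev/null; python3 st.py
```

```text
t 18.8 q [ 0.691  0.443 -0.132  0.    -0.995 -2.086] p [0.621  0.2644 0.1168] rho 0.6471 lat -0.1919 y_az 100.06 zax [ 3.e-04 -1.e-04 -1.e+00] F [-4.9 -1.9  4.5] T [-0.45  1.47  0.01] gap 0.0208 gf 63.2
```

```bash
python3 -m creep '[[1,0,0,0,0,0,0],[1,0,0,0,0,0,0],[1,0,0,0,0,0,0],[1,0,0,0,0,0,0],[1,0,0,-0.015,0,0,0],[1,0,0,-0.03,0,0,0],[1,0,0,-0.045,0,0,0],[1,0,0,-0.045,0,0,0],[1,0,0,-0.045,0,0,0]]' >/dev/null; python3 st.py
python3 - <<'E'
from h import *
for nm,(a,b,c_,d) in (('scene',(120,220,270,400)),('top',(150,240,280,400))):
    f=snap(nm); W=world(f); c=f['color'].astype(int)
    t=np.radians(10); L=W-np.array([.622,.2645,0]); lx=L[...,0]*np.cos(t)+L[...,1]*np.sin(t); ly=-L[...,0]*np.sin(t)+L[...,1]*np.cos(t)
    red=(c[...,0]>130)&(c[...,1]<70)&(c[...,2]<70)&(lx<0)&(lx>-.25)&(abs(ly)<.08)&(W[...,2]>.05)
    P=np.c_[lx[red],ly[red],W[red][:,2]]*1000
    print(nm,red.sum()); print(P[np.argsort(P[:,2])][::max(1,len(P)//25)].round(0).tolist())
    g=(c.max(-1)-c.min(-1)<25)&(lx<-.07)&(lx>-.2)&(abs(ly)<.04)&(W[...,2]>.1)
    P=np.c_[lx[g],ly[g],W[g][:,2]]*1000; print('gray',len(P),P[np.argsort(P[:,2])][::max(1,len(P)//25)].round(0).tolist())
    # rib of seated cap
    m=(c.max(-1)<70)&(W[...,2]>.125)&(W[...,2]<.145)&(abs(lx)<.05)&(abs(ly)<.03)
    print('rib',m.sum(),lx[m].mean(),ly[m].mean(),W[m][:,2].max())
    cv2.imwrite(f'pics/{nm}4.png',cv2.resize(f['color'][a:b,c_:d,::-1],None,fx=6,fy=6,interpolation=cv2.INTER_CUBIC))
E
```

```text
t 19.7 q [ 0.691  0.327  0.118  0.    -1.36  -2.086] p [0.621  0.2643 0.2991] rho 0.647 lat -0.1919 y_az 100.05 zax [ 1.2e-03  5.0e-04 -1.0e+00] F [ 0.8 -0.2 -0.2] T [ 0.1  -0.15 -0.05] gap 0.0855 gf 0.0
scene 71
[[-118.0, 15.0, 95.0], [-127.0, 16.0, 115.0], [-134.0, 16.0, 127.0], [-135.0, 5.0, 135.0], [-140.0, 14.0, 135.0], [-140.0, 9.0, 136.0], [-136.0, 13.0, 136.0], [-139.0, 12.0, 136.0], [-138.0, -11.0, 137.0], [-156.0, 8.0, 154.0], [-145.0, 8.0, 155.0], [-157.0, 5.0, 155.0], [-149.0, 7.0, 156.0], [-153.0, -8.0, 156.0], [-144.0, 7.0, 157.0], [-156.0, 10.0, 157.0], [-136.0, 9.0, 158.0], [-152.0, 2.0, 158.0], [-140.0, -0.0, 158.0], [-139.0, 8.0, 158.0], [-158.0, -2.0, 158.0], [-158.0, 3.0, 158.0], [-152.0, -3.0, 158.0], [-144.0, -8.0, 158.0], [-134.0, -6.0, 159.0], [-141.0, 7.0, 159.0], [-143.0, 6.0, 159.0], [-149.0, 7.0, 159.0], [-157.0, 1.0, 159.0], [-139.0, 4.0, 159.0], [-145.0, -1.0, 159.0], [-136.0, 8.0, 160.0], [-139.0, -1.0, 160.0], [-137.0, -5.0, 160.0], [-144.0, 3.0, 161.0], [-134.0, 0.0, 161.0]]
gray 83 [[-125.0, 12.0, 100.0], [-72.0, -10.0, 101.0], [-70.0, -12.0, 103.0],
[... 1080 characters left out ...]
, 38.0, 695.0], [-71.0, 32.0, 695.0], [-72.0, 34.0, 696.0], [-75.0, 39.0, 696.0], [-72.0, 33.0, 696.0], [-73.0, 36.0, 696.0], [-74.0, 38.0, 696.0], [-71.0, 34.0, 697.0], [-73.0, 36.0, 698.0], [-74.0, 38.0, 698.0], [-73.0, 38.0, 699.0], [-72.0, 38.0, 699.0], [-72.0, 37.0, 700.0], [-74.0, 39.0, 700.0], [-70.0, 34.0, 700.0], [-71.0, 35.0, 700.0], [-71.0, 37.0, 701.0], [-73.0, 39.0, 701.0], [-71.0, 36.0, 701.0], [-70.0, 36.0, 702.0], [-70.0, 37.0, 702.0], [-71.0, 39.0, 703.0], [-71.0, 39.0, 705.0]]<stdin>:12: RuntimeWarning: Mean of empty slice.
  ret = ret.dtype.type(ret / rcount)
Traceback (most recent call last):
ValueError: zero-size array to reduction operation maximum which has no identity
```

View pics/scene4.png

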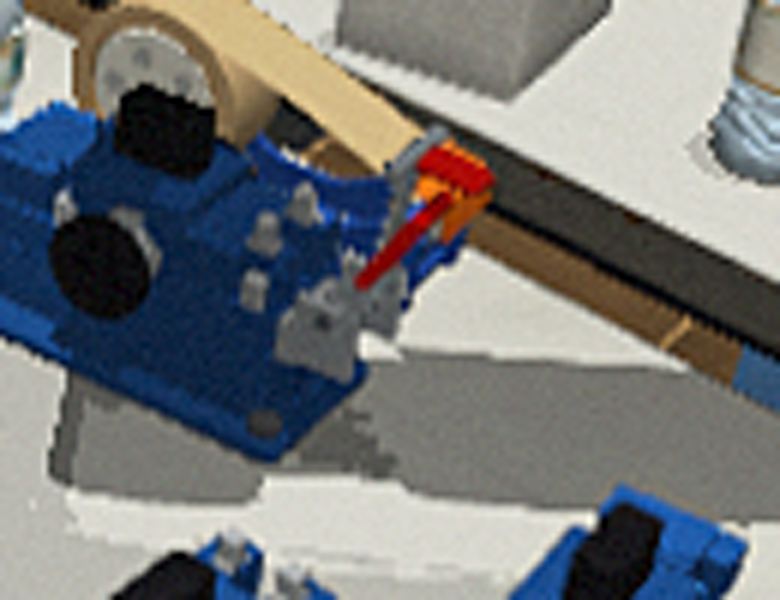

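The own cap is home: its rib top reads about 136 mm. The lever (tab at about (455,170) in the crop) is raised about 63°, with the T-bar above it at base x ≈ -122 mm, z ≈ 158 mm. I'll go over the tab and pinch it.

```bash
python3 to.py .4782 .2391 .21 100
python3 - <<'E'
import numpy as np
ph=np.radians(np.linspace(95.2,7.1,13)); x=-115.9+68*np.cos(ph)-24*np.sin(ph); z=90.1+68*np.sin(ph)+24*np.cos(ph)-12
print(np.c_[x,z].round(1).tolist()); print('rows tool x,z mm',np.c_[-np.diff(x),-np.diff(z)].round(1).tolist())
E
```

```text
total [ 0.1492 -0.0008  0.0936] N 4 per row [ 0.0373 -0.0002  0.0234]
turn z 0.08
[[-146.0, 143.6], [-137.3, 146.9], [-128.4, 149.1], [-119.2, 150.1], [-110.0, 150.0], [-100.8, 148.6], [-91.9, 146.1], [-83.4, 142.5], [-75.5, 137.8], [-68.2, 132.2], [-61.7, 125.6], [-56.0, 118.3], [-51.4, 110.3]]
rows tool x,z mm [[-8.6, -3.3], [-9.0, -2.2], [-9.2, -1.0], [-9.2, 0.2], [-9.1, 1.3], [-8.9, 2.5], [-8.5, 3.6], [-8.0, 4.7], [-7.3, 5.7], [-6.5, 6.5], [-5.6, 7.3], [-4.6, 8.0]]
```

```bash
python3 -m creep '[[1,0.04,0,0,0,0,0],[1,0.045,0,0.01,0,0,0],[1,0.035,0,0.04,0,0,0],[1,0.025,0,0.039,0,0,0],[1,0,0,0,0,0,0]]' >/dev/null; python3 st.py; python3 to.py .4782 .2391 .1435 100
```

```text
t 20.3 q [ 0.83   0.146 -0.338 -0.003 -1.096 -2.225] p [0.4744 0.2361 0.2048] rho 0.4944 lat -0.1909 y_az 100.05 zax [-0.0076 -0.0048 -1.    ] F [0.4 0.9 0.5] T [-0.02 -0.02 -0.01] gap 0.0854 gf 0.0
total [-0.0048  0.0025  0.0612] N 2 per row [-0.0024  0.0012  0.0306]
turn z 0.05
```

```bash
python3 -m creep '[[1,0,0,0.02,0,0,0],[1,0,0,0.02,0,0,0],[1,0,0,0.01,0,0,0],[1,0,0,0,0,0,0]]' >/dev/null; python3 st.py; python3 to.py .4782 .2391 .1435 100
```

```text
t 20.7 q [ 0.828  0.194 -0.394  0.    -0.984 -2.224] p [0.4803 0.2394 0.1587] rho 0.5012 lat -0.1918 y_az 100.04 zax [-0.001  -0.0012 -1.    ] F [-0.1 -0.4 -0.7] T [ 0.01  0.05 -0.01] gap 0.0858 gf 0.0
total [0.0021 0.0001 0.0152] N 1 per row [0.0021 0.0001 0.0152]
turn z 0.04
```

```bash
python3 -m creep '[[1,0.002,0,0.010,0,0,0],[1,0,0,0.004,0,0,0],[-1,0,0,0,0,0,0],[-1,0,0,0,0,0,0],[-1,0,0,0,0,0,0],[-1,0,0,0,0,0,0],[-1,0,0,0,0,0,0],[-1,0,0,0,0,0,0]]' 20 >/dev/null; python3 st.py
```

```text
t 21.5 q [ 8.300e-01  2.040e-01 -4.160e-01  1.000e-03 -9.510e-01 -2.226e+00] p [0.4785 0.2389 0.1455] rho 0.4992 lat -0.192 y_az 100.05 zax [ 3.e-04 -5.e-04 -1.e+00] F [-0.4 -3.2  4.1] T [-0.87  0.05  0.01] gap 0.0169 gf 24.0
```

```bash
python3 -m creep '[[-1,-0.0086,0,-0.0033,0,0,0],[-1,-0.009,0,-0.0022,0,0,0],[-1,-0.0092,0,-0.001,0,0,0],[-1,-0.0092,0,0.0002,0,0,0]]' >/dev/null; python3 st.py
python3 -m creep '[[-1,-0.0091,0,0.0013,0,0,0],[-1,-0.0089,0,0.0025,0,0,0],[-1,0,0,0,0,0,0]]' >/dev/null; python3 st.py
python3 - <<'E'
from h import *
f=snap('scene')
cv2.imwrite('pics/s5.png',cv2.resize(f['color'][120:220,270:400,::-1],None,fx=6,fy=6,interpolation=cv2.INTER_CUBIC))
E
```

```text
t 21.9 q [ 0.788  0.254 -0.333 -0.    -0.985 -2.184] p [0.5144 0.2452 0.1511] rho 0.5366 lat -0.1918 y_az 100.03 zax [-1.e-03 -9.e-04 -1.e+00] F [-2.7 -3.1 -1. ] T [-1.25  1.23 -0.02] gap 0.0174 gf 24.0
t 22.2 q [ 0.769  0.285 -0.3    0.    -0.987 -2.166] p [0.5325 0.2485 0.1469] rho 0.5554 lat -0.1919 y_az 100.02 zax [-5.e-04 -9.e-04 -1.e+00] F [-1.6 -4.   0.2] T [-1.35  0.6   0.  ] gap 0.0173 gf 27.7
```

View pics/s5.png

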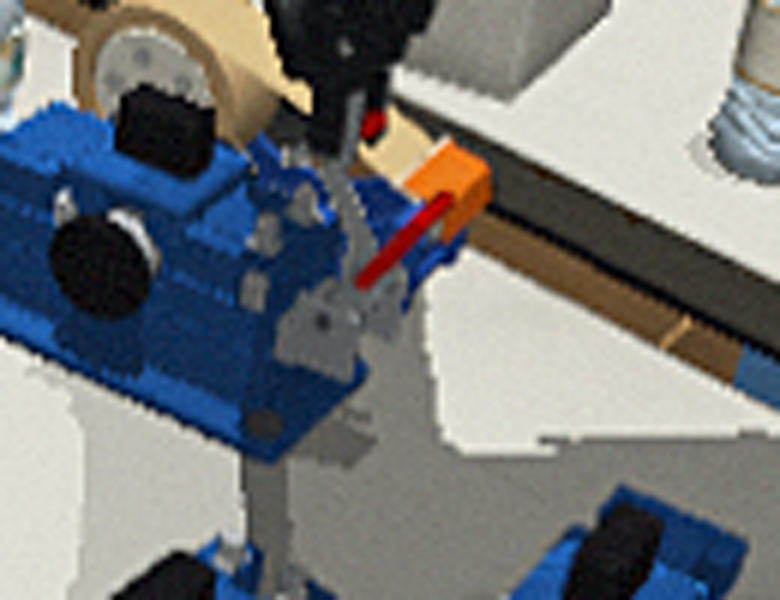

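The tab is pinched (red at (372,125)), the strap is swinging over, and the lever at (405,240) hasn't moved. I'll continue the arc.

```bash
python3 -m creep '[[-1,-0.0085,0,0.0036,0,0,0],[-1,-0.008,0,0.0047,0,0,0],[-1,-0.0073,0,0.0057,0,0,0],[-1,0,0,0,0,0,0]]' >/dev/null; python3 st.py
python3 -m creep '[[-1,-0.0065,0,0.0065,0,0,0],[-1,-0.0056,0,0.0073,0,0,0],[-1,0,0,0,0,0,0]]' >/dev/null; python3 st.py
python3 to.py .5714 .2556 .1103
```

```text
t 22.65 q [ 7.470e-01  3.320e-01 -2.660e-01  1.000e-03 -9.730e-01 -2.143e+00] p [0.5554 0.2527 0.1333] rho 0.5792 lat -0.192 y_az 100.04 zax [ 1.e-04 -5.e-04 -1.e+00] F [-1.1 -4.7  0.8] T [-1.65  0.31 -0.02] gap 0.0173 gf 26.5
t 22.95 q [ 7.360e-01  3.620e-01 -2.540e-01  1.000e-03 -9.530e-01 -2.132e+00] p [0.5678 0.255  0.1202] rho 0.592 lat -0.1922 y_az 100.06 zax [ 1.6e-03  1.0e-04 -1.0e+00] F [-0.6 -5.5  2.2] T [-1.83 -0.04  0.03] gap 0.0171 gf 27.8
total [-0.0036 -0.      0.0099] N 1 per row [-0.0036 -0.      0.0099]
```

```bash
python3 -m creep '[[-1,-0.003,0,0.005,0,0,0],[-1,-0.001,0,0.004,0,0,0],[-1,0,0,0,0,0,0]]' >/dev/null; python3 st.py
python3 - <<'E'
from h import *
f=snap('scene')
cv2.imwrite('pics/s6.png',cv2.resize(f['color'][120:220,270:400,::-1],None,fx=6,fy=6,interpolation=cv2.INTER_CUBIC))
E
```

```text
t 23.25 q [ 7.320e-01  3.760e-01 -2.540e-01  2.000e-03 -9.370e-01 -2.128e+00] p [0.5727 0.256  0.1124] rho 0.597 lat -0.1925 y_az 100.09 zax [ 0.0041  0.0011 -1.    ] F [ 3.1 -5.7  3.2] T [-2.16 -0.83 -0.01] gap 0.0172 gf 29.2
```

View pics/s6.png

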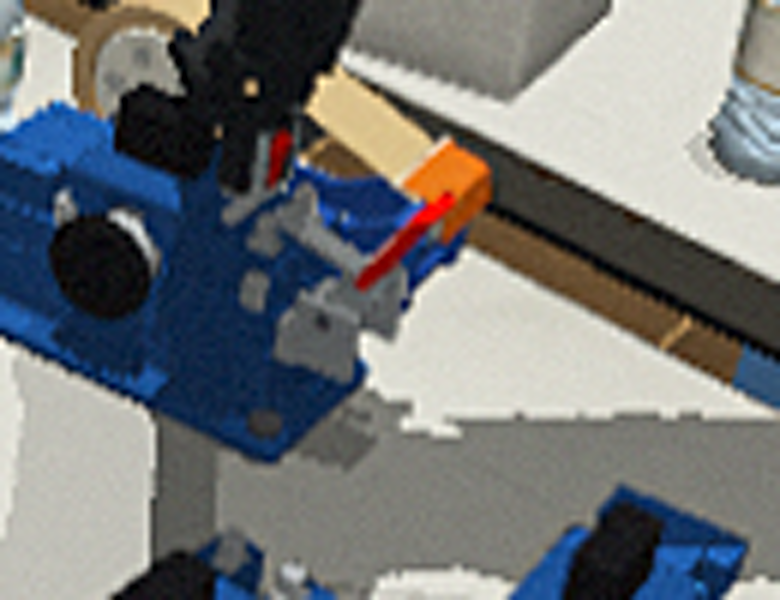

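The T-bar (end at (240,205)) is down behind the horns, with the tab nearly upright at (275,160). A last small press, then I'll release and retreat straight up.

```bash
python3 -m creep '[[-1,0.001,0,0.003,0,0,0],[-1,0,0,0,0,0,0],[1,0,0,0,0,0,0],[1,0,0,0,0,0,0],[1,0,0,0,0,0,0],[1,0,0,0,0,0,0],[1,0,0,-0.02,0,0,0],[1,0,0,-0.04,0,0,0],[1,0,0,-0.045,0,0,0]]' >/dev/null; python3 st.py
python3 - <<'E'
from h import *
f=snap('scene'); W=world(f); c=f['color'].astype(int)
cv2.imwrite('pics/s7.png',cv2.resize(f['color'][120:220,270:400,::-1],None,fx=6,fy=6,interpolation=cv2.INTER_CUBIC))
t=np.radians(10); L=W-np.array([.622,.2645,0]); lx=L[...,0]*np.cos(t)+L[...,1]*np.sin(t); ly=-L[...,0]*np.sin(t)+L[...,1]*np.cos(t)
red=(c[...,0]>130)&(c[...,1]<70)&(c[...,2]<70)&(lx<0)&(lx>-.25)&(abs(ly)<.08)&(W[...,2]>.05)
n,l,st,ce=cv2.connectedComponentsWithStats(red.astype(np.uint8))
for i in range(1,n):
    m=l==i
    if m.sum()>5: print(m.sum(),'x',lx[m].min(),lx[m].max(),'y',ly[m].min(),ly[m].max(),'z',W[m][:,2].min(),W[m][:,2].max())
E
```

```text
t 24.2 q [ 0.734  0.289 -0.132 -0.    -1.153 -2.129] p [0.5691 0.2552 0.2127] rho 0.5935 lat -0.1917 y_az 100.05 zax [-0.0024 -0.0018 -1.    ] F [ 1.   1.9 -0. ] T [ 0.17 -0.2   0.02] gap 0.0853 gf 0.0
21 x -0.060388600382404414 -0.053595310630567654 y -0.001419159785606654 0.01194202802797148 z 0.1086840011083968 0.13272346512106342
32 x -0.1475334997081355 -0.1316410861985457 y -0.012278373754362679 0.017091503601127815 z 0.11412407785062527 0.1347864690068785
```

View pics/s7.png

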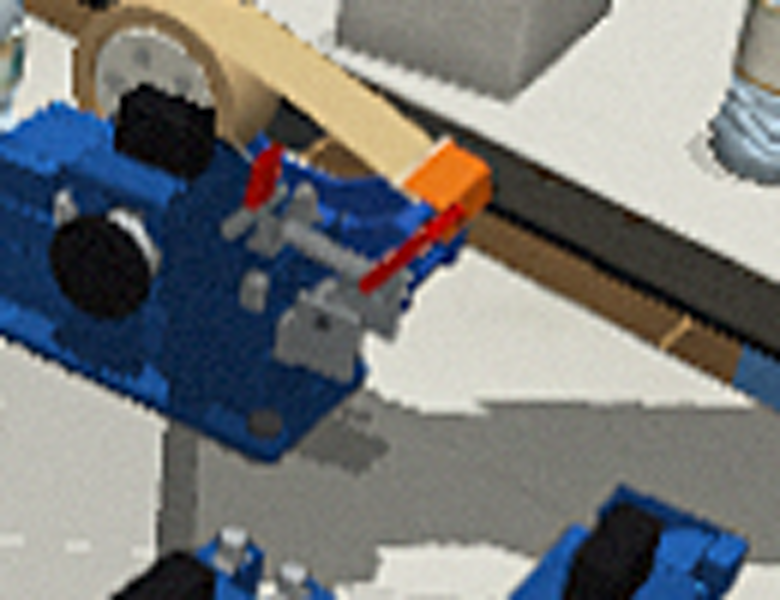

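The bar lies behind the horns, with the tab upright at (265,175). The lever sagged slightly to about 56°, which is fine. Next I'll shut the fingers, come in on the +x side of the handle and compute the press path.

```bash
python3 -m creep '[[-1,0.03,0,0,0,0,0],[-1,0.03,0,0,0,0,0],[-1,0,0,0,0,0,0],[-1,0,0,0,0,0,0],[-1,0,0,0,0,0,0]]' 40 >/dev/null; python3 st.py
python3 - <<'E'
import numpy as np
from workcell import arm
e=np.array([66,58,50,42,34,26,18,10,3,-4,-11,-18,-25,-31,-34.]); r=np.interp(-e,[-66,-10,-3,4,34],[62,66,66,44,57]); t=np.radians(e)
C=np.c_[-104-r*np.cos(t)+4*np.sin(t),74+r*np.sin(t)+4*np.cos(t)]; X=C[:,0]+np.where(e>0,11,-11)
X=np.round(np.c_[X,C[:,1]],1); print(np.c_[e,X].tolist())
p=arm.sense()['ee_pos']; a=np.radians(10); d=p[:2]-[.622,.2645]; lx=d@[np.cos(a),np.sin(a)]*1000; ly=d@[-np.sin(a),np.cos(a)]*1000
print('now',lx,ly,p[2]*1000,'first',-(X[0,0]-lx),-(X[0,1]-p[2]*1000)); print('rows x,z mm',(-np.diff(X,axis=0)).round(1).tolist())
E
```

```text
t 24.75 q [ 0.793  0.195 -0.258  0.    -1.117 -2.188] p [0.5113 0.2454 0.213 ] rho 0.5337 lat -0.1919 y_az 100.06 zax [ 5.e-04  4.e-04 -1.e+00] F [-0.2 -0.9  0.7] T [-0.02 -0.04 -0.02] gap 0.0122 gf 0.0
[[66.0, -114.6, 132.3], [58.0, -122.8, 129.2], [50.0, -130.5, 124.9], [42.0, -137.7, 119.6], [34.0, -144.1, 113.3], [26.0, -149.5, 106.0], [18.0, -154.0, 98.0], [10.0, -157.3, 89.4], [3.0, -158.7, 81.4], [-4.0, -159.2, 74.9], [-11.0, -161.9, 69.0], [-18.0, -163.9, 62.3], [-25.0, -164.8, 55.2], [-31.0, -164.8, 48.7], [-34.0, -164.5, 45.4]]
now -112.35940583912348 0.43833969654596416 212.96011458842992 first 2.240594160876512 80.6601145884299
rows x,z mm [[8.2, 3.1], [7.7, 4.3], [7.2, 5.3], [6.4, 6.3], [5.4, 7.3], [4.5, 8.0], [3.3, 8.6], [1.4, 8.0], [0.5, 6.5], [2.7, 5.9], [2.0, 6.7], [0.9, 7.1], [-0.0, 6.5], [-0.3, 3.3]]
```

```bash
python3 -m creep '[[-1,0.002,0,0.03,0,0,0],[-1,0,0,0.03,0,0,0],[-1,0,0,0.015,0,0,0],[-1,0,0,0.0055,0,0,0],[-1,0,0,0,0,0,0]]' >/dev/null; python3 st.py
python3 -m creep '[[-1,0.0082,0,0.0031,0,0,0],[-1,0.0077,0,0.0043,0,0,0],[-1,0.0072,0,0.0053,0,0,0],[-1,0.0064,0,0.0063,0,0,0]]' >/dev/null; python3 st.py
python3 -m creep '[[-1,0.0054,0,0.0073,0,0,0],[-1,0.0045,0,0.008,0,0,0],[-1,0.0033,0,0.0086,0,0,0]]' >/dev/null; python3 st.py
```

```text
t 25.25 q [ 0.794  0.266 -0.367  0.    -0.939 -2.19 ] p [0.5091 0.2445 0.1315] rho 0.5312 lat -0.1918 y_az 100.03 zax [-0.0011 -0.0013 -1.    ] F [-0.2  0.5  0.6] T [-0.03  0.03  0.06] gap 0.0 gf 0.0
t 25.65 q [ 0.83   0.24  -0.452  0.    -0.876 -2.225] p [0.4797 0.24   0.114 ] rho 0.5009 lat -0.1919 y_az 100.07 zax [ 0.002   0.0017 -1.    ] F [ 2.3  1.1 -0.3] T [ 0.27 -1.   -0.01] gap -0.0001 gf 1.1
t 25.95 q [ 0.846  0.252 -0.506  0.    -0.811 -2.241] p [0.4666 0.2375 0.0891] rho 0.4872 lat -0.1919 y_az 100.07 zax [ 8.e-04  6.e-04 -1.e+00] F [3.1 0.7 2.2] T [ 0.36 -0.91  0.01] gap 0.0001 gf 1.3
```

```bash
python3 -m creep '[[-1,0.0014,0,0.008,0,0,0],[-1,0.0005,0,0.0065,0,0,0],[-1,0.0027,0,0.0059,0,0,0],[-1,0.002,0,0.0067,0,0,0]]' >/dev/null; python3 st.py
python3 -m creep '[[-1,0.0009,0,0.0071,0,0,0],[-1,0,0,0.0065,0,0,0],[-1,0,0,0,0,0,0]]' >/dev/null; python3 st.py
```

```text
t 26.35 q [ 0.854  0.281 -0.547  0.    -0.743 -2.25 ] p [0.4601 0.2359 0.0618] rho 0.4801 lat -0.1918 y_az 100.03 zax [-3.e-04 -4.e-04 -1.e+00] F [1.  0.8 2.4] T [ 0.1  -0.43 -0.02] gap -0.0002 gf 1.3
t 26.65 q [ 0.855  0.301 -0.563 -0.    -0.71  -2.25 ] p [0.4587 0.2354 0.0478] rho 0.4786 lat -0.1917 y_az 100.04 zax [-0.0015 -0.0014 -1.    ] F [ 0.4 -0.8  0.6] T [ 0.02  0.01 -0.03] gap -0.0002 gf 0.0
```

```bash
python3 -m creep '[[-1,0,0,0.002,0,0,0],[-1,0,0,0.002,0,0,0],[-1,0,0,0.001,0,0,0],[-1,0,0,0,0,0,0]]' >/dev/null; python3 st.py
```

```text
t 27.05 q [ 8.55e-01  3.02e-01 -5.65e-01  1.00e-03 -7.03e-01 -2.25e+00] p [0.4594 0.2356 0.0463] rho 0.4792 lat -0.1921 y_az 100.09 zax [ 7.e-04 -3.e-04 -1.e+00] F [-9.9 -5.  32.1] T [-1.58  3.66  0.  ] gap -0.0002 gf 16.7
```

The lever is at its stop (32 N at z 46 mm). I'll retreat and check everything.

```bash
python3 -m creep '[[-1,0,0,-0.01,0,0,0],[-1,0,0,-0.03,0,0,0],[-1,0,0,-0.045,0,0,0],[-1,0,0,-0.045,0,0,0],[-1,0,0,-0.045,0,0,0],[-1,0,0,-0.03,0,0,0],[-1,0,0,0,0,0,0],[-1,0,0,0,0,0,0]]' >/dev/null; python3 st.py
python3 - <<'E'
from h import *
f=snap('scene'); W=world(f); c=f['color'].astype(int)
cv2.imwrite('pics/s8.png',cv2.resize(f['color'][110:260,230:430,::-1],None,fx=4,fy=4,interpolation=cv2.INTER_CUBIC))
t=np.radians(10); L=W-np.array([.622,.2645,0]); lx=L[...,0]*np.cos(t)+L[...,1]*np.sin(t); ly=-L[...,0]*np.sin(t)+L[...,1]*np.cos(t)
red=(c[...,0]>120)&(c[...,1]<70)&(c[...,2]<70)&(lx<0)&(lx>-.25)&(abs(ly)<.08)&(W[...,2]>.02)
n,l,st,ce=cv2.connectedComponentsWithStats(red.astype(np.uint8))
for i in range(1,n):
    m=l==i
    if m.sum()>5:
        a=np.polyfit(lx[m],W[m][:,2],1); print(m.sum(),'x',lx[m].min(),lx[m].max(),'z',W[m][:,2].min(),W[m][:,2].max(),'slope deg',np.degrees(np.arctan(a[0])))
m=(c.max(-1)<70)&(W[...,2]>.1)&(W[...,2]<.16)&(abs(lx)<.05)&(abs(ly)<.03)
print('rib',m.sum(),lx[m].mean(),ly[m].mean(),np.percentile(W[m][:,2],95))
E
```

```text
t 27.85 q [ 8.550e-01  8.300e-02 -3.060e-01 -1.000e-03 -1.181e+00 -2.250e+00] p [0.4591 0.2358 0.249 ] rho 0.4792 lat -0.1916 y_az 100.02 zax [ 1.0e-04  1.1e-03 -1.0e+00] F [ 0.2 -0.1 -0.8] T [-0.    0.02  0.05] gap -0.0001 gf 0.0
20 x -0.0822057629166234 -0.0632797190061988 z 0.10708401872637285 0.128085593097188 slope deg -48.22325691854541
150 x -0.1676650016452863 -0.12339424727004314 z 0.04058217245411711 0.06704192148721941 slope deg 29.262946853706843
rib 203 -0.008992456631022603 0.006094698517951353 0.13579935745047506
```

View pics/s8.png

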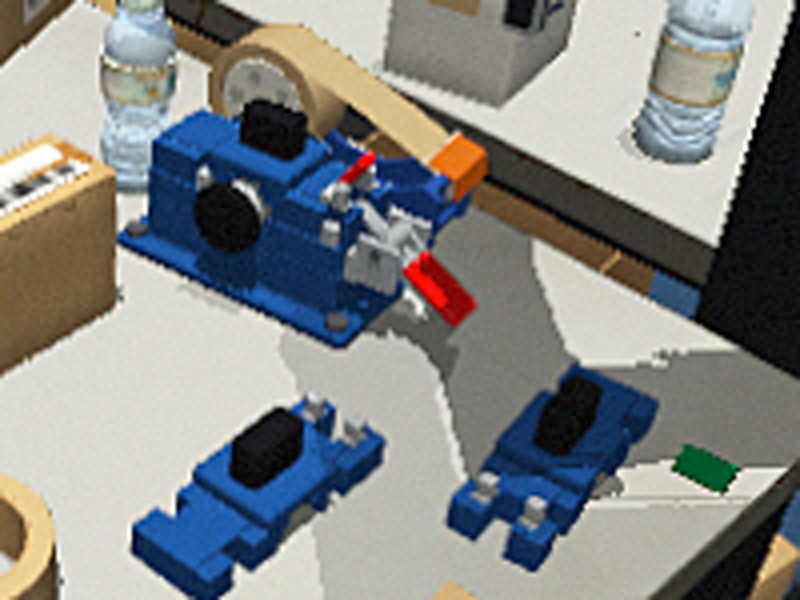

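The picture shows the lever down ((440,290), slope 29°), the T-bar behind the horns at (345,195), the cap home (rib top 136 mm) and the wrong cap upright at (555,450). The arm is clear, so I'm handing in.

```bash
python3 -c "
from workcell import arm
print(arm.close_job())"
```

```text
the job is handed in; nothing more can be done
None
```

I handed the job in at about 28 s; no verdict came back, but in the last picture the wrong cap stands upright on the bench, the clamp's own cap is fully home, the T-bar is behind its horns and the lever is right down.

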